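# Clamp the award plaque with the hex key

## Task

Take the yellow-headed hex key from its holder, feel it fully home into the recessed hex socket in the top of the plaque stand, and turn it clockwise, a quarter turn or so per hold as your wrist allows, until the red jaw is tight against the plaque. Leave the key standing in the socket, fully home, and let go of it. Do not knock over or push away the glasses, bottle, mug or medal box.

Things in the scene. Friction and masses are not known exactly. Their poses are not given: they have to be found in the camera images.
- stand: Wooden stand fixed to the table; origin on the table under the screw's axis. Block 110 (x) x 120 (y) x 50 mm high, centred there; a 20 mm high ledge runs on along its +x to 119 mm. On the ledge: the red jaw (63 to 77 mm from the axis when open, 47 mm high), an upright clear plaque with a medal (120 mm wide, near face at 85 mm, top 125 mm above the table), an aluminium stop.
- bore_mouth (a point): Centre of the round bore (35 mm in diameter) in the stand's top face, 50 mm above the table; axes as stand. A brass screw lies in it, its rim 10 mm below the top face.
- socket (a point): Centre of the mouth of the screw's hex socket, 10 mm below bore_mouth; axes as stand. 22 mm across flats, 22 mm deep. Where its flats point differs from start to start: feel or see it. Tighten clockwise seen from above: it turns stiffly (0.15 N m), stays where left, ends at a hard stop 2.2 to 2.9 rad from the start; the key has up to 0.45 rad of play on top.
- jaw (a joint): Travel of the red jaw in m along the stand's +x, driven by the screw: 0 fully open, 0.008 tight against the plaque, at the screw's hard stop. It moves 2.76 mm per rad of the screw and starts anywhere from 0 to 1.9 mm.
- holder: Grey block 75 x 75 x 40 mm high, fixed to the table, with a round hole 27 mm in diameter, 34 mm deep in its top, in which the key stands; origin at its underside's centre.
- key_head (a point): Centre of the yellow square head (22 x 22 mm, 30 mm high, flats along the point's x and y) of the loose hex key, about 160 g, upright in the holder. It can be gripped from above in four ways, every quarter turn. This point is 73 mm above the table in the holder, 83 mm when the key is fully home in the socket. In either the key stays upright when let go.
- key_collar (a point): Centre of the underside of the key's round collar (42 mm in diameter, 5 mm thick), 33 mm below the centre of the head, a 16 mm round neck between; it rests on the stand's top at the bore's mouth when the key is fully home.
- key_tip (a point): Lower end of the key's hex shaft, 31 mm below the collar's underside, 64 mm below the head's centre. The shaft is 20 mm across flats, two flats facing along its +x and -x; the last 9 mm taper, still six-sided, to 11 mm across flats, so a key that is not yet aligned stops with its tip part-way down the socket.
- flute_a: Sparkling-wine glass, 200 mm tall, 64 mm foot, standing loose; origin under its foot.
- flute_b: A second such glass.
- bottle: Green bottle, 240 mm tall, 84 mm in diameter, loose; origin under it.
- mug: White mug, 95 mm tall, 82 mm in diameter, loose; origin under it.
- medal_box: White box 90 x 90 x 28 mm with a medal on it, loose; origin under it.
Mind the look-alikes: they are no part of the job. Leave any green look-alike of the part that bears key_head alone.

How it is judged:
On the way, in this order (a step that is already met when the one before it is completed fails the run):
1. the key is fully home in the socket (its collar on the stand's top) while the jaw is still open (distance between key_collar and bore_mouth below 0.005 m and value of joint jaw below 0.006 m), for 0.1 s.
2. the key, in the socket, has turned the screw until the jaw is tight (value of joint jaw above 0.0074 m and distance between key_collar and bore_mouth below 0.005 m), for 0.2 s.
At the end, for the whole second after the job is handed in: the jaw is tight (7.4 mm or more of its 8 mm) and the key stands at rest, released, fully home in the socket: its collar's underside within 5 mm of the bore's mouth, leaning less than 0.12 rad (all of step 2 and angle between key_collar's own z axis and vertical below 0.12 rad and linear speed of key below 0.02 m/s); the robot touches nothing.
It fails at once if a glass, the bottle or the mug is knocked over (angle between any of flute_a, flute_b, bottle, mug's own z axis and vertical above 0.5 rad).
It fails at once if a glass, the bottle, the mug or the medal box is pushed more than 40 mm (distance of any of flute_a, flute_b, bottle, mug, medal_box from where it was at the start of the episode above 0.04 m).
It also fails if it takes over 64 s, if anything falls off the work surface, if the arm or the gripper's body presses on something with over 40 N, if the wrist force passes 120 N, or if a joint passes its speed limit or range.

## Robot

A 6-joint arm with a two-finger parallel gripper is mounted at the origin on the work surface. World frame = base frame: x ahead of the robot, y to its left, z up, the work surface at z = 0. Lengths are in m, angles in rad, forces in N, time in s.
With the tool pointing down it reaches from about 0.275 to 0.75 m from the base axis. Payload 10.2 kg.
Tool frame: the origin (TCP) lies between the finger pads; the fingertips stand env.tcp_to_tips ahead of it and the grasp point (between the pads) lies 11 mm behind it (env.tcp_to_tips is the distance from the TCP to the fingertips, in m); z points along the fingers, y is the line along which they close (so a half turn about z gives the same grasp; the last joint's range is limited). The gripper opens to 88 mm and grips with 3 to 60 N. Pads are 18 mm wide; open, the fingers measure 123 mm over their backs; the gripper's body (75 mm by 187 mm) begins 45 mm behind the grasp point.
Start: joints at [0.897, 0.313, 1.498, -0, 1.331, -0.223], TCP at [0.229, 0.473, 0.247] pointing down, gripper open.
Joint ranges: [-2.94, 2.94], [-0.97, 2.17], [0.19, 2.56], [-1.23, 4.37], [0.02, 3.11], [-2.88, 2.88]. Speed limits (rad/s): [2.39, 2.39, 3.01, 3.14, 3.14, 3.14].

## Interface

Orientations are given as a unit quaternion [x, y, z, w].
In Python, from rig import env gives the robot as it stands.
- The arm moves only by the tool play_rows, never from a script. Its argument "steps" is a list of rows, each an object with "travel": the shift along the world's x, y, z normalised to -1 to 1, where 1 is 0.025 m, a list of three; "yaw": the turn about the world's z normalised to -1 to 1, where 1 is 6 degrees; "hand": the opening, from -1 (shut) to 1 (fully open), so that 0 is half open. A call has 1 to 20 rows; each row shifts and turns the commanded pose from where the row before left it; what a row does not reach is not made up. A row lasts 1/10 s, in which the tool goes at most 50 mm and 8.59 degrees, less where a joint would pass 70% of its speed; a pose out of reach is approached as far as the arm can. A call with a number of a shift or a turn outside -1 to 1 is refused whole. A call with a gripper value outside its range is refused whole. The fingers move at their own pace and stop on an object; the grip force is fixed at half the most. Time passes only in rows, so rows that do not move let the fingers close. It gives the time, the measured TCP pose, the force, the opening and the grip force at its end, in the units of the state.
- env.state(): the state, without advancing time (a new reading comes with each control period).
- env.get_image(name): name is "scene" or "top" or "wrist"; returns (picture, depth): 420x560x3 uint8, red, green, blue; 420x560 float32, m along the optical axis (not along the pixel's ray), 0 where there is no reading.
- env.camera_model(name): a dict with "fov_y" (degrees; the focal length in pixels is half the picture's height over the tangent of half this angle, whatever the lens; pixels are square), "cx", "cy" (the principal point, pixels), "k1" (the pictures are not rectified: a ray, as slopes to the right and down, at radius r is drawn at 1 + k1 r^2 times it, then the intrinsics apply), "extrinsics" (4x4, takes a point from camera to world coordinates). Camera axes: x right, y down, z forward; pixel columns grow to the right and rows downward; lengths in m; the calibration is good to about 2 mm. A picture is of the moment at which its call begins: read the wrist's pose just before it. camera_model takes no time and is no camera call; for the wrist camera it gives the pose at the moment of the call.
- env.close_job(): hands the job in; it is judged then, once.
The state is a dict: "time": time; "q": joint angles; "qd": joint speeds; "joint_efforts": joint torques, N m; "tcp_pos": TCP position; "tcp_rot": TCP orientation; "ft_force": force on the tool from outside, world axes, zero at the start; "ft_torque": the same for the moment, N m; "gripper_width": finger opening in m; "finger_force": force on a finger pad.
Only numpy, scipy, OpenCV 4.12 (cv2) and the standard library are available. Lean on these libraries where they do the work, as an engineer would, in place of code of your own. Each camera call takes 0.05 s, during which the arm holds its last target. There are 200 camera calls.

## Working session

There is one attempt and no reset: what is moved stays moved. The work goes in short steps, Python scripts to look and compute and a tool call to move; the robot and the scene stay as the last step left them, time stands still between calls to the robot, and variables do not carry over. Pictures are saved under pics/ and viewed, at most 10 in all, crops included, and the job is handed in when it is done.

Besides the shell and the picture viewer there is one more tool, called after "Emit:" by a JSON object that holds its "method" and its "body", one argument or row to a line. play_rows: Moves the arm, as the interface text tells. Scaled input: -1 to 1 covers 0.025 m each way for a shift and 6 degrees each way for a turn. Its arguments: {"type":"object","properties":{"steps":{"type":"array"}},"required":["steps"]}

```bash
mkdir -p pics
cat > h.py <<'E'
import numpy as np, cv2
from rig import env
def cap(n):
    m=env.camera_model(n); im,d=env.get_image(n); return im,d,m
def rays(m,uv,shape=(420,560)):
    f=shape[0]/2/np.tan(np.radians(m["fov_y"])/2)
    K=np.array([[f,0,m["cx"]],[0,f,m["cy"]],[0,0,1]])
    p=cv2.undistortPoints(np.array(uv,float).reshape(-1,1,2),K,np.array([m["k1"],0,0,0.]),None,None)
    # note: exact model r->r(1+k1 r^2)
    p=p.reshape(-1,2); return np.c_[p,np.ones(len(p))]
def onplane(m,uv,z):
    T=np.array(m["extrinsics"]); r=rays(m,uv)@T[:3,:3].T; o=T[:3,3]
    return o+r*((z-o[2])/r[:,2])[:,None]
def bydepth(m,uv,d):
    T=np.array(m["extrinsics"]); uv=np.array(uv).reshape(-1,2)
    z=d[uv[:,1].astype(int),uv[:,0].astype(int)]
    return (rays(m,uv)*z[:,None])@T[:3,:3].T+T[:3,3]
def save(n,im): cv2.imwrite("pics/"+n,im[:,:,::-1])
E
python3 - <<'E'
from h import *
for n in("top","scene"):
    im,d,m=cap(n); save(n+"0.png",im); np.savez(n+"0.npz",im=im,d=d); print(n,m)
print(env.state(),env.tcp_to_tips)
E
```

```text
top {'fov_y': 49.04213987938682, 'cx': 280.46222877300755, 'cy': 212.40276340241147, 'k1': 0.007001273403028996, 'extrinsics': array([[ 0.01783236, -0.98156655,  0.19028694,  0.41283124],
       [-0.99967225, -0.02099984, -0.01464227,  0.03433333],
       [ 0.01836836, -0.18996347, -0.98161932,  1.16838673],
       [ 0.        ,  0.        ,  0.        ,  1.        ]])}
scene {'fov_y': 42.96827770882513, 'cx': 270.5578921110763, 'cy': 205.5668294669952, 'k1': -0.1525048234535969, 'extrinsics': array([[-0.44127707,  0.65241676, -0.61613872,  1.37778648],
       [ 0.89735667,  0.31694912, -0.30707371,  0.38076241],
       [-0.00505541, -0.68840078, -0.72531291,  0.95696837],
       [ 0.        ,  0.        ,  0.        ,  1.        ]])}
{'time': 0.1, 'q': array([ 8.96618790e-01,  3.13398595e-01,  1.49830571e+00,  2.41424540e-05,
        1.33100818e+00, -2.23390436e-01]), 'qd': array([ 0.00051391, -0.00224428, -0.00486668,  0.00300844, -0.00090388,
       -0.00207755]), 'joint_efforts': array([ 2.85324786e-03, -4.02807498e+01, -2.52642202e+01,  6.95620780e-02,
        3.42676858e-02, -2.15208195e-05]), 'tcp_pos': array([0.22860681, 0.47239988, 0.24623682]), 'tcp_rot': array([ 2.23492741e-01,  9.74705433e-01, -4.99385548e-04, -2.53495032e-04]), 'ft_force': array([-0.11891624,  0.10345807, -1.07646988]), 'ft_torque': array([ 0.03298155, -0.02404053, -0.02981575]), 'finger_force': 0.0, 'gripper_width': 0.08799157139716436} 0.008
```

View pics/top0.png

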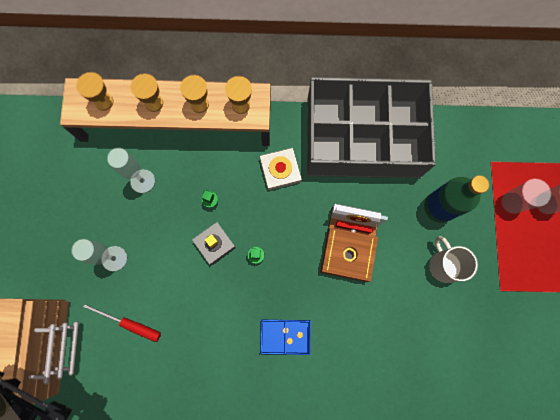

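View pics/scene0.png

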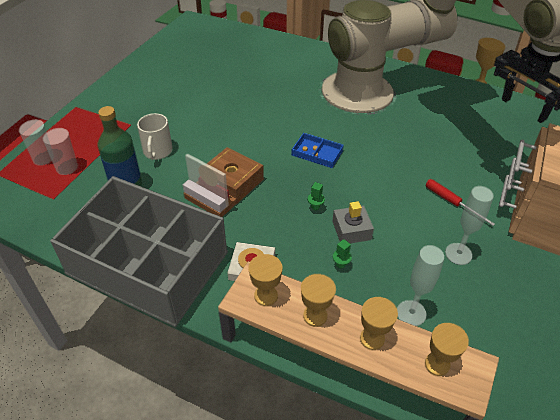

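The top view shows the yellow head in the grey holder at (211,241). Green look-alikes stand at (209,200) and (256,255), and the goblets' gold tops at (91-238,90) aren't keys. The stand is at (350,250) with its bore at (349,255), and the plaque faces image-up (+x). I choose the yellow head at (211,241) and will check it in a close crop.

Run:
```python
from h import *
z=np.load("top0.npz"); im,d=z["im"],z["d"]; m=env.camera_model("top")
hsv=cv2.cvtColor(im,cv2.COLOR_RGB2HSV)
def mask(lo,hi,box):
    k=cv2.inRange(hsv,lo,hi); o=np.zeros_like(k); x0,y0,x1,y1=box; o[y0:y1,x0:x1]=k[y0:y1,x0:x1]; return o
def big(k): return max(cv2.findContours(k,0,2)[0],key=cv2.contourArea)
c=big(mask((22,120,100),(35,255,255),(190,220,235,262))); r=cv2.minAreaRect(c); print("head",r,bydepth(m,[r[0]],d),onplane(m,[r[0]],.085))
b=cv2.boxPoints(r);P=onplane(m,b,.088);print(np.round(P,4).tolist())
P3=bydepth(m,[[x,y] for y in range(220,270) for x in range(185,240)],d)
g=P3[abs(P3[:,2]-.04)<.004][:,:2]; r=cv2.minAreaRect(g.astype(np.float32)*1000); print("holder",r)
ys,xs=np.mgrid[205:285,315:385]; P3=bydepth(m,np.c_[xs.ravel(),ys.ravel()],d)
g=P3[abs(P3[:,2]-.05)<.004][:,:2]; r=cv2.minAreaRect(g.astype(np.float32)*1000); print("stand",r,len(g))
# bore: brass/dark region
c=im[225:290,315:385]; c=cv2.resize(c,None,fx=5,fy=5,interpolation=2); e=cv2.resize(im[215:265,185:240],None,fx=6.5,fy=6.5,interpolation=2)
o=np.zeros((330,720,3),np.uint8); o[:325,:350]=c; o[:325,355:355+e.shape[1]]=e[:325]; save("crop1.png",o)
for n,p,h in (("fa",(143,181),0),("fb",(114,259),0),("green1",(209,199),.06),("green2",(256,255),.06),("bottle",(440,210),.1),("mug",(456,264),.09),("box",(280,168),.03),("bore",(349,255),.05)): print(n,onplane(m,[p],h).round(3), bydepth(m,[p],d).round(3))
```

```text
head ((210.48001098632812, 240.13999938964844), (9.600000381469727, 9.800000190734863), 53.13010025024414) [[0.55218644 0.18191906 0.08795515]] [[0.5525676  0.18232273 0.085     ]]
[[0.554, 0.198, 0.088], [0.5683, 0.1802, 0.088], [0.5504, 0.1658, 0.088], [0.5361, 0.1836, 0.088]]
holder ((552.3959350585938, 182.23443603515625), (75.8942642211914, 74.8253402709961), 37.43604278564453)
stand ((560.6068115234375, -159.06124877929688), (120.7075424194336, 171.37355041503906), 79.60607147216797) 1968
fa [[0.715 0.376 0.   ]] [[0.712 0.373 0.011]]
fb [[0.511 0.434 0.   ]] [[0.51  0.428 0.016]]
green1 [[0.657 0.194 0.06 ]] [[0.654 0.192 0.078]]
green2 [[0.522 0.075 0.06 ]] [[0.52  0.074 0.078]]
bottle [[ 0.634 -0.361  0.1  ]] [[ 0.636 -0.365  0.09 ]]
mug [[ 0.507 -0.396  0.09 ]] [[ 0.515 -0.431  0.003]]
box [[0.75  0.021 0.03 ]] [[0.748 0.021 0.036]]
bore [[ 0.527 -0.151  0.05 ]] [[ 0.531 -0.157  0.018]]
```

View pics/crop1.png

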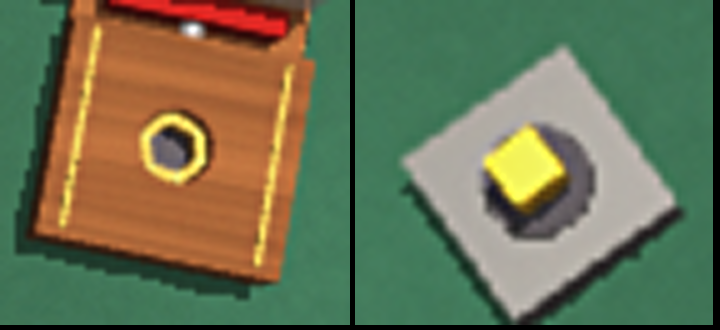

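The crop confirms the yellow square head in the grey holder at about (210,240) in the full frame. The bore with its brass rim and hex is at (349.8,254.6). I'll move above the key now and preset the yaw so that most of the wrist range is left for clockwise turning.

Emit:
{"method": "play_rows", "body": {
  "steps": [
    {"travel":[0.99,-0.89,0],"yaw":0.83,"hand":0.2},
    {"travel":[0.99,-0.89,0],"yaw":0.83,"hand":0.2},
    {"travel":[0.99,-0.89,0],"yaw":0.83,"hand":0.2},
    {"travel":[0.99,-0.89,0],"yaw":0.83,"hand":0.2},
    {"travel":[0.99,-0.89,0],"yaw":0.83,"hand":0.2},
    {"travel":[0.99,-0.89,0],"yaw":0.83,"hand":0.2},
    {"travel":[0.99,-0.89,0],"yaw":0.83,"hand":0.2},
    {"travel":[0.99,-0.89,0],"yaw":0.83,"hand":0.2},
    {"travel":[0.99,-0.89,0],"yaw":0.83,"hand":0.2},
    {"travel":[0.99,-0.89,0],"yaw":0.83,"hand":0.2},
    {"travel":[0.99,-0.89,0],"yaw":0.83,"hand":0.2},
    {"travel":[0.99,-0.89,0],"yaw":0.83,"hand":0.2},
    {"travel":[0.99,-0.89,0],"yaw":0.83,"hand":0.2},
    {"travel":[0,0,0],"yaw":0,"hand":0.2},
    {"travel":[0,0,0],"yaw":0,"hand":0.2}
  ]
}}

```text
time: 1.6
tcp_pos: [0.5503, 0.1832, 0.2461]
tcp_rot: [-0.332, 0.943, 0.0, -0.001]
ft_force: [-0.3, 0.4, -0.0]
gripper_width: 0.053
finger_force: 0.0
```

```bash
cat >> h.py <<'E'
def psi(s):
    from scipy.spatial.transform import Rotation as R
    y=R.from_quat(s["tcp_rot"]).as_matrix()[:,1]; return np.degrees(np.arctan2(y[1],y[0]))
E
python3 - <<'E'
from h import *
im,d,m=cap("wrist"); save("w1.png",im); np.savez("w1.npz",im=im,d=d); s=env.state(); print(s["tcp_pos"],psi(s),s["gripper_width"],s["q"],m["extrinsics"],m["fov_y"],m["k1"])
hsv=cv2.cvtColor(im,cv2.COLOR_RGB2HSV)
k=cv2.inRange(hsv,(22,120,60),(35,255,255)); 
for c in sorted(cv2.findContours(k,0,2)[0],key=cv2.contourArea)[-3:]:
    if cv2.contourArea(c)<50: continue
    p=c.reshape(-1,2); P=bydepth(m,p,d); print(len(c),cv2.minAreaRect(c),P[:,2].min(),P[:,2].max())
    mm=np.zeros_like(k); cv2.drawContours(mm,[c],-1,255,-1); ys,xs=np.nonzero(mm); P=bydepth(m,np.c_[xs,ys],d); t=P[abs(P[:,2]-.088)<.003]
    if len(t)>10: print("top",cv2.minAreaRect((t[:,:2]*1000).astype(np.float32)),t.mean(0))
E
```

```text
[0.54991838 0.18376004 0.24641716] 128.85776410446925 0.05324035132872851 [ 1.20441696e-01  4.35451212e-01  1.32425162e+00  2.36532641e-04
  1.38284050e+00 -2.12859510e+00] [[-6.26836677e-01  7.51493818e-01  2.05749416e-01  4.98031042e-01]
 [ 7.79150669e-01  6.04545467e-01  1.65677435e-01  1.40792329e-01]
 [ 1.20691154e-04  2.64162488e-01 -9.64478183e-01  3.83462702e-01]
 [ 0.00000000e+00  0.00000000e+00  0.00000000e+00  1.00000000e+00]] 70.79253877361442 0.0027675323549737666
42 ((79.52716064453125, 215.2239990234375), (18.363964080810547, 9.081080436706543), 19.653825759887695) 0.029844676606860576 0.03288215897270752
63 ((276.5, 197.0), (18.0, 17.0), 90.0) 0.08592392110523372 0.08851905922766001
top ((552.8598022460938, 181.91763305664062), (18.949810028076172, 17.565523147583008), 38.45516586303711) [0.55300615 0.18166653 0.08743753]
```

View pics/w1.png

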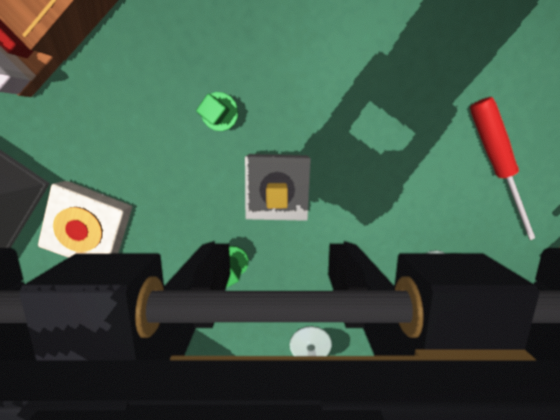

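In the wrist view the yellow head is at (276,197) in its holder, squared up with the tool. The green look-alikes are at (215,110) and (238,265). The measured head centre is (0.553,0.182) with its top at 0.088, as expected, so I'll descend and grip.

Emit:
{"method": "play_rows", "body": {
  "steps": [
    {"travel":[0.11,-0.07,-1],"yaw":-0.05,"hand":0.2},
    {"travel":[0,0,-1],"yaw":0,"hand":0.2},
    {"travel":[0,0,-1],"yaw":0,"hand":0.2},
    {"travel":[0,0,-1],"yaw":0,"hand":0.2},
    {"travel":[0,0,-1],"yaw":0,"hand":0.2},
    {"travel":[0,0,-1],"yaw":0,"hand":0.2},
    {"travel":[0,0,-1],"yaw":0,"hand":0.2},
    {"travel":[0,0,-0.08],"yaw":0,"hand":0.2},
    {"travel":[0,0,0],"yaw":0,"hand":0.2},
    {"travel":[0,0,0],"yaw":0,"hand":-1},
    {"travel":[0,0,0],"yaw":0,"hand":-1},
    {"travel":[0,0,0],"yaw":0,"hand":-1},
    {"travel":[0,0,0],"yaw":0,"hand":-1},
    {"travel":[0,0,0],"yaw":0,"hand":-1},
    {"travel":[0,0,0],"yaw":0,"hand":-1}
  ]
}}

```text
time: 3.15
tcp_pos: [0.5534, 0.1817, 0.0702]
tcp_rot: [-0.331, 0.944, -0.0, 0.0]
ft_force: [-1.6, 0.6, 4.6]
gripper_width: 0.022
finger_force: 30.0
```

Emit:
{"method": "play_rows", "body": {
  "steps": [
    {"travel":[0,0,0.6],"yaw":0,"hand":-1},
    {"travel":[0,0,1],"yaw":0,"hand":-1},
    {"travel":[0,0,1],"yaw":0,"hand":-1},
    {"travel":[0,0,1],"yaw":0,"hand":-1},
    {"travel":[0,0,1],"yaw":0,"hand":-1},
    {"travel":[0,0,0.4],"yaw":0,"hand":-1},
    {"travel":[0.08,-0.9,0],"yaw":0,"hand":-1},
    {"travel":[0.08,-0.9,0],"yaw":0,"hand":-1},
    {"travel":[0.08,-0.9,0],"yaw":0,"hand":-1},
    {"travel":[0.08,-0.9,0],"yaw":0,"hand":-1},
    {"travel":[0.08,-0.9,0],"yaw":0,"hand":-1},
    {"travel":[0.08,-0.9,0],"yaw":0,"hand":-1},
    {"travel":[0.08,-0.9,0],"yaw":0,"hand":-1},
    {"travel":[0.08,-0.9,0],"yaw":0,"hand":-1},
    {"travel":[0.08,-0.9,0],"yaw":0,"hand":-1},
    {"travel":[0.08,-0.9,0],"yaw":0,"hand":-1},
    {"travel":[0.08,-0.9,0],"yaw":0,"hand":-1},
    {"travel":[0.08,-0.9,0],"yaw":0,"hand":-1},
    {"travel":[0.08,-0.9,0],"yaw":0,"hand":-1},
    {"travel":[0,0,0],"yaw":0,"hand":-1}
  ]
}}

```text
time: 5.15
tcp_pos: [0.579, -0.1132, 0.1934]
tcp_rot: [-0.329, 0.944, 0.0, -0.001]
ft_force: [-0.5, 0.8, -2.1]
gripper_width: 0.022
finger_force: 30.0
```

Run:
```python
from h import *
im,d,m=cap("wrist"); np.savez("w2.npz",im=im,d=d,T=m["extrinsics"]); s=env.state(); print(s["tcp_pos"],psi(s),s["gripper_width"],s["q"])
save("w2.png",im); t=np.linalg.inv(m["extrinsics"])
```

```text
[ 0.57887712 -0.11166768  0.19353496] 128.50714515548182 0.021650031249652736 [-3.89164817e-01  4.98013988e-01  1.36939590e+00  7.51917119e-05
  1.27600260e+00 -2.63206019e+00]
```

View pics/w2.png

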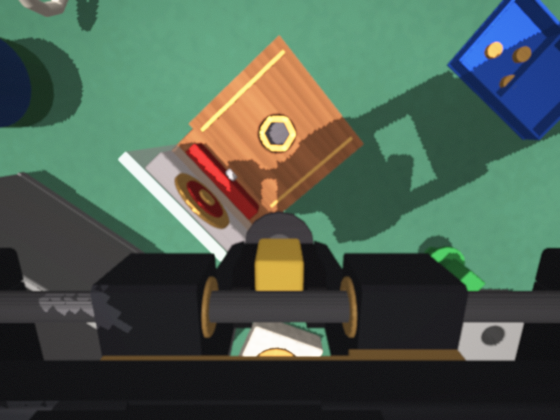

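The socket is plainly visible at (277,133): a brass rim around a dark hex. The held key's head is at (278,265), squared in the fingers.

Run:
```python
from h import *
z=np.load("w2.npz"); im,d=z["im"],z["d"]; m=env.camera_model("wrist"); m["extrinsics"]=z["T"]
hsv=cv2.cvtColor(im,cv2.COLOR_RGB2HSV); k=np.zeros(im.shape[:2],np.uint8); k[110:157,252:302]=cv2.inRange(hsv,(20,110,90),(38,255,255))[110:157,252:302]
cs,h=cv2.findContours(k,cv2.RETR_CCOMP,cv2.CHAIN_APPROX_NONE)
for i,c in enumerate(cs):
    if cv2.contourArea(c)<100: continue
    P=onplane(m,c.reshape(-1,2),.04)[:,:2]*1000
    (cx,cy),r=cv2.minEnclosingCircle(P.astype(np.float32)); M=cv2.moments(P.astype(np.float32).reshape(-1,1,2)); cen=np.array([M["m10"],M["m01"]])/M["m00"]
    q=P-cen; th=np.arctan2(q[:,1],q[:,0]); rr=np.hypot(*q.T)
    # resample by angle, 6-fold phase (corners) and amplitude
    a=np.linspace(-np.pi,np.pi,720,endpoint=False); f=np.interp(a,*[v[np.argsort(th)] for v in (th,rr)],period=2*np.pi)
    F=(f*np.exp(-6j*a)).mean(); print("hole" if h[0][i][3]>=0 else "outer",(cx,cy),r,cen,rr.min(),rr.max(),"corner dir mod60",(-np.degrees(np.angle(F))/6)%60*1,abs(F))
c=cv2.resize(im[100:166,240:315],None,fx=8,fy=8,interpolation=2); save("sock.png",c)
ys,xs=np.mgrid[105:160,250:305]; P=bydepth(m,np.c_[xs.ravel(),ys.ravel()],d); print(np.histogram(P[:,2],[0,.01,.02,.03,.036,.044,.048,.054,.06]))
ys,xs=np.mgrid[30:215,170:370]; P=bydepth(m,np.c_[xs.ravel(),ys.ravel()],d); g=P[abs(P[:,2]-.05)<.0025]; print("block",cv2.minAreaRect((g[:,:2]*1000).astype(np.float32)))
```

```text
outer (531.5119018554688, -153.71884155273438) 12.553520202636719 [ 531.46167649 -153.69996187] 10.930306441513446 12.600842435676823 corner dir mod60 4.243843169348346 0.17824856807983508
hole (531.1094970703125, -153.71990966796875) 12.15256404876709 [ 531.17359932 -153.65208864] 10.674838212128023 12.222466540476816 corner dir mod60 5.070230711717774 0.17710467334641605
outer (531.09716796875, -153.48663330078125) 17.864370346069336 [ 531.13452726 -153.715387  ] 15.236255133598195 18.060802276862212 corner dir mod60 7.496415091942507 0.34192391434185193
hole (531.1058349609375, -153.49771118164062) 17.42838478088379 [ 531.08326272 -153.59587603] 14.386902291507974 17.52655762701634 corner dir mod60 7.682641994089927 0.34188452878676223
(array([   1,  429,   64,   48,  564,  141, 1764,    0]), array([0.   , 0.01 , 0.02 , 0.03 , 0.036, 0.044, 0.048, 0.054, 0.06 ]))
block ((546.5307006835938, -156.70782470703125), (121.034912109375, 141.04673767089844), 79.53943634033203)
```

View pics/sock.png

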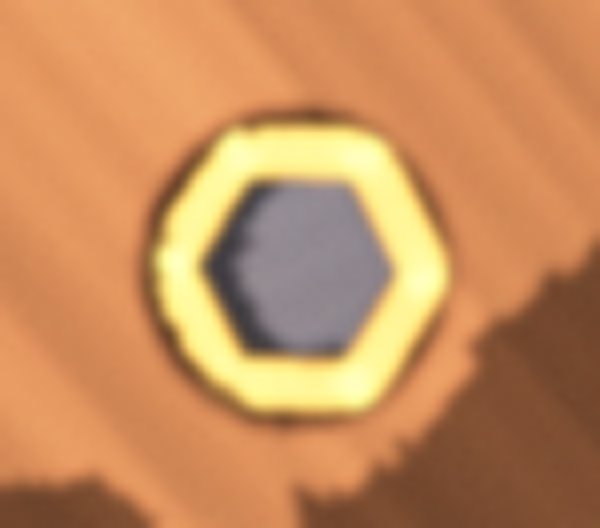

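Socket centre is (0.531,-0.154), with a 12.4 mm corner radius that fits the 22 mm AF size. Corners point at about 5–8° mod 60. The key's corners are at either 8.5° or 38.5°, so I'll feel which.

Emit:
{"method": "play_rows", "body": {
  "steps": [
    {"travel":[-0.64,-0.56,0],"yaw":0,"hand":-1},
    {"travel":[-0.64,-0.56,0],"yaw":0,"hand":-1},
    {"travel":[-0.63,-0.56,0],"yaw":0,"hand":-1},
    {"travel":[0,0,0],"yaw":0,"hand":-1},
    {"travel":[0,0,-0.8],"yaw":0,"hand":-1},
    {"travel":[0,0,-0.8],"yaw":0,"hand":-1},
    {"travel":[0,0,-0.8],"yaw":0,"hand":-1},
    {"travel":[0,0,-0.8],"yaw":0,"hand":-1},
    {"travel":[0,0,-0.2],"yaw":0,"hand":-1},
    {"travel":[0,0,0],"yaw":0,"hand":-1}
  ]
}}

```text
time: 6.2
tcp_pos: [0.5316, -0.1521, 0.1092]
tcp_rot: [-0.331, 0.944, 0.001, -0.0]
ft_force: [0.3, 0.6, -1.2]
gripper_width: 0.0219
finger_force: 30.0
```

Emit:
{"method": "play_rows", "body": {
  "steps": [
    {"travel":[0,-0.06,-0.16],"yaw":0,"hand":-1},
    {"travel":[0,0,-0.16],"yaw":0,"hand":-1},
    {"travel":[0,0,-0.12],"yaw":0,"hand":-1},
    {"travel":[0,0,-0.08],"yaw":0,"hand":-1},
    {"travel":[0,0,-0.08],"yaw":0,"hand":-1},
    {"travel":[0,0,-0.08],"yaw":0,"hand":-1},
    {"travel":[0,0,0],"yaw":0,"hand":-1}
  ]
}}

```text
time: 6.9
tcp_pos: [0.5314, -0.1544, 0.0925]
tcp_rot: [-0.331, 0.944, 0.0, -0.0]
ft_force: [0.2, 1.1, -1.5]
gripper_width: 0.0219
finger_force: 30.0
```

Emit:
{"method": "play_rows", "body": {
  "steps": [
    {"travel":[0,0,-0.06],"yaw":0,"hand":-1},
    {"travel":[0,0,-0.06],"yaw":0,"hand":-1},
    {"travel":[0,0,-0.06],"yaw":0,"hand":-1},
    {"travel":[0,0,0],"yaw":0,"hand":-1}
  ]
}}

```text
time: 7.3
tcp_pos: [0.5314, -0.1544, 0.088]
tcp_rot: [-0.331, 0.944, 0.0, -0.0]
ft_force: [0.3, 0.3, -1.8]
gripper_width: 0.0216
finger_force: 30.0
```

It slid past the taper depth without force, so it is aligned. I'll continue until the collar lands.

Emit:
{"method": "play_rows", "body": {
  "steps": [
    {"travel":[0,0,-0.08],"yaw":0,"hand":-1},
    {"travel":[0,0,-0.08],"yaw":0,"hand":-1},
    {"travel":[0,0,-0.08],"yaw":0,"hand":-1},
    {"travel":[0,0,-0.04],"yaw":0,"hand":-1},
    {"travel":[0,0,0],"yaw":0,"hand":-1}
  ]
}}

```text
time: 7.8
tcp_pos: [0.5315, -0.1544, 0.081]
tcp_rot: [-0.331, 0.944, 0.0, -0.0]
ft_force: [-0.5, 1.1, -1.7]
gripper_width: 0.0218
finger_force: 30.0
```

Emit:
{"method": "play_rows", "body": {
  "steps": [
    {"travel":[0,0,-0.04],"yaw":0,"hand":-1},
    {"travel":[0,0,-0.04],"yaw":0,"hand":-1},
    {"travel":[0,0,0],"yaw":0,"hand":-1},
    {"travel":[0,0,0],"yaw":0,"hand":-1}
  ]
}}

```text
time: 8.2
tcp_pos: [0.5315, -0.1545, 0.0802]
tcp_rot: [-0.331, 0.944, -0.0, 0.0]
ft_force: [-5.0, 1.1, 7.7]
gripper_width: 0.0219
finger_force: 30.0
```

Contact came at z=0.0802, exactly the expected home height. Now I'll turn clockwise.

Emit:
{"method": "play_rows", "body": {
  "steps": [
    {"travel":[0,0,0],"yaw":-0.8,"hand":-1},
    {"travel":[0,0,0],"yaw":-0.8,"hand":-1},
    {"travel":[0,0,0],"yaw":-0.8,"hand":-1},
    {"travel":[0,0,0],"yaw":-0.8,"hand":-1},
    {"travel":[0,0,0],"yaw":-0.8,"hand":-1},
    {"travel":[0,0,0],"yaw":-0.8,"hand":-1},
    {"travel":[0,0,0],"yaw":-0.8,"hand":-1},
    {"travel":[0,0,0],"yaw":-0.8,"hand":-1},
    {"travel":[0,0,0],"yaw":-0.8,"hand":-1},
    {"travel":[0,0,0],"yaw":-0.8,"hand":-1},
    {"travel":[0,0,0],"yaw":-0.8,"hand":-1},
    {"travel":[0,0,0],"yaw":-0.8,"hand":-1}
  ]
}}

```text
time: 9.4
tcp_pos: [0.5312, -0.154, 0.0802]
tcp_rot: [0.166, 0.986, 0.0, -0.0]
ft_force: [-6.4, 4.9, 11.3]
gripper_width: 0.0216
finger_force: 30.0
```

```bash
python3 -c "
from h import *
s=env.state(); print(s['tcp_pos'],psi(s),s['ft_force'],s['ft_torque'],s['q'],s['joint_efforts'])"
```

```text
[ 0.53117472 -0.15396254  0.08021353] 70.86806329915767 [-6.43045397  4.94253738 11.26093453] [0.7684301  1.05439769 0.260275  ] [-4.94007123e-01  5.57838745e-01  1.60300837e+00  2.91733725e-05
  9.81793582e-01 -1.73090448e+00] [-1.64641466e+00 -4.17132854e+01 -2.12163270e+01 -2.49400892e-02
 -1.86104659e+00 -8.19223356e-01]
```

Emit:
{"method": "play_rows", "body": {
  "steps": [
    {"travel":[0,0,0.03],"yaw":-0.8,"hand":-1},
    {"travel":[0,0,0],"yaw":-0.8,"hand":-1},
    {"travel":[0,0,0],"yaw":-0.8,"hand":-1},
    {"travel":[0,0,0],"yaw":-0.8,"hand":-1},
    {"travel":[0,0,0],"yaw":-0.8,"hand":-1},
    {"travel":[0,0,0],"yaw":-0.8,"hand":-1},
    {"travel":[0,0,0],"yaw":-0.8,"hand":-1},
    {"travel":[0,0,0],"yaw":-0.8,"hand":-1},
    {"travel":[0,0,0],"yaw":-0.8,"hand":-1},
    {"travel":[0,0,0],"yaw":-0.8,"hand":-1},
    {"travel":[0,0,0],"yaw":-0.8,"hand":-1},
    {"travel":[0,0,0],"yaw":-0.8,"hand":-1}
  ]
}}

```text
time: 10.6
tcp_pos: [0.5311, -0.1539, 0.0802]
tcp_rot: [0.621, 0.784, -0.0, -0.001]
ft_force: [-3.6, 2.6, 3.8]
gripper_width: 0.0219
finger_force: 30.0
```

```bash
python3 -c "
from h import *
s=env.state(); print(s['tcp_pos'],psi(s),s['ft_force'],s['ft_torque'],s['q'],s['joint_efforts'])"
```

```text
[ 0.53106233 -0.15394561  0.08022609] 13.257130001901642 [-3.64000673  2.5929354   3.83316301] [0.47995607 0.77268368 0.20338552] [-4.94087782e-01  5.57838936e-01  1.60296788e+00  5.53288119e-05
  9.82361842e-01 -7.25498477e-01] [-1.27433091e+00 -4.50207782e+01 -2.19445306e+01 -6.28549053e-03
 -1.21605422e+00 -8.87882374e-01]
```

Emit:
{"method": "play_rows", "body": {
  "steps": [
    {"travel":[0,0,0],"yaw":-0.6,"hand":-1},
    {"travel":[0,0,0],"yaw":-0.6,"hand":-1},
    {"travel":[0,0,0],"yaw":-0.6,"hand":-1},
    {"travel":[0,0,0],"yaw":-0.6,"hand":-1},
    {"travel":[0,0,0],"yaw":-0.6,"hand":-1}
  ]
}}

```text
time: 11.1
tcp_pos: [0.531, -0.154, 0.0802]
tcp_rot: [0.735, 0.678, -0.0, -0.001]
ft_force: [-3.2, 3.6, 4.0]
gripper_width: 0.0215
finger_force: 30.0
```

```bash
python3 -c "
from h import *
s=env.state(); print(s['tcp_pos'],psi(s),s['ft_force'],s['ft_torque'],s['joint_efforts'][5])"
```

```text
[ 0.53104612 -0.15395671  0.08020178] -4.698641289558066 [-3.16839928  3.59859391  3.95008095] [0.44761885 0.82075553 0.20403345] -0.6237055733799934
```

Emit:
{"method": "play_rows", "body": {
  "steps": [
    {"travel":[0,0,0],"yaw":-0.6,"hand":-1},
    {"travel":[0,0,0],"yaw":-0.6,"hand":-1},
    {"travel":[0,0,0],"yaw":-0.6,"hand":-1},
    {"travel":[0,0,0],"yaw":-0.6,"hand":-1},
    {"travel":[0,0,0],"yaw":-0.6,"hand":-1}
  ]
}}

```text
time: 11.6
tcp_pos: [0.5311, -0.1539, 0.0802]
tcp_rot: [0.832, 0.554, -0.0, -0.001]
ft_force: [-4.1, 3.2, 3.6]
gripper_width: 0.0217
finger_force: 30.0
```

```bash
python3 -c "
from h import *
s=env.state(); print(s['tcp_pos'],psi(s),s['ft_force'],s['ft_torque'],s['joint_efforts'][5])"
```

```text
[ 0.53107887 -0.15391495  0.08021677] -22.697322988857078 [-4.1154122   3.22004805  3.59980232] [0.5278438  0.78789755 0.24049099] -0.6335531361401081
```

Emit:
{"method": "play_rows", "body": {
  "steps": [
    {"travel":[0,0,0],"yaw":-0.5,"hand":-1},
    {"travel":[0,0,0],"yaw":-0.5,"hand":-1},
    {"travel":[0,0,0],"yaw":-0.5,"hand":-1}
  ]
}}

```text
time: 11.9
tcp_pos: [0.5311, -0.1539, 0.0802]
tcp_rot: [0.873, 0.487, -0.0, -0.001]
ft_force: [-3.3, 2.4, 4.3]
gripper_width: 0.0219
finger_force: 30.0
```

```bash
python3 -c "
from h import *
s=env.state(); print(s['tcp_pos'],psi(s),s['ft_force'],s['ft_torque'],s['joint_efforts'][5])"
```

```text
[ 0.53109392 -0.15393737  0.08022196] -31.6793621627955 [-3.29940591  2.3865658   4.25686194] [0.54867585 0.76605682 0.23715297] -0.5006761103868484
```

Emit:
{"method": "play_rows", "body": {
  "steps": [
    {"travel":[0,0,0],"yaw":-0.5,"hand":-1},
    {"travel":[0,0,0],"yaw":-0.5,"hand":-1},
    {"travel":[0,0,0],"yaw":-0.5,"hand":-1}
  ]
}}

```text
time: 12.2
tcp_pos: [0.5311, -0.1539, 0.0802]
tcp_rot: [0.909, 0.417, -0.0, -0.001]
ft_force: [-3.4, 3.3, 4.3]
gripper_width: 0.0222
finger_force: 30.0
```

```bash
python3 -c "
from h import *
s=env.state(); print(s['tcp_pos'],psi(s),s['ft_force'],s['ft_torque'],s['joint_efforts'][5])"
```

```text
[ 0.53110843 -0.15392994  0.08021237] -40.677201531991784 [-3.43362738  3.31536985  4.34194142] [0.52131844 0.80076486 0.17732819] -0.5044414848089218
```

Emit:
{"method": "play_rows", "body": {
  "steps": [
    {"travel":[0,0,0],"yaw":-0.5,"hand":-1},
    {"travel":[0,0,0],"yaw":-0.5,"hand":-1},
    {"travel":[0,0,0],"yaw":-0.5,"hand":-1}
  ]
}}

```text
time: 12.5
tcp_pos: [0.5311, -0.1539, 0.0802]
tcp_rot: [0.939, 0.345, -0.0, -0.001]
ft_force: [-3.1, 3.4, 3.0]
gripper_width: 0.022
finger_force: 30.2
```

```bash
python3 -c "
from h import *
s=env.state(); print(s['tcp_pos'],psi(s),s['ft_force'],s['ft_torque'],s['joint_efforts'][5])
im,d,m=cap('wrist'); save('w3.png',im)"
```

```text
[ 0.53113082 -0.15389353  0.08020782] -49.63992256140378 [-3.08015647  3.44144397  2.97525233] [0.58875096 0.7254101  0.48339149] -0.1830667583271861
```

View pics/w3.png

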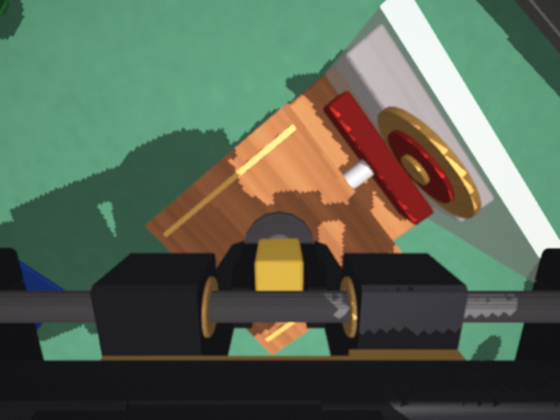

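The jaw at (380,160) is up against the plaque, the key is square in the fingers, and torque is up to 0.48 N m, so the stop is being reached. I'll turn a little further to make sure.

Emit:
{"method": "play_rows", "body": {
  "steps": [
    {"travel":[0,0,0],"yaw":-0.3,"hand":-1},
    {"travel":[0,0,0],"yaw":-0.3,"hand":-1},
    {"travel":[0,0,0],"yaw":0,"hand":-1}
  ]
}}

```text
time: 12.85
tcp_pos: [0.5311, -0.1539, 0.0802]
tcp_rot: [0.949, 0.316, -0.0, -0.001]
ft_force: [-4.2, 4.1, 4.2]
gripper_width: 0.0217
finger_force: 30.1
```

```bash
python3 -c "
from h import *
s=env.state(); print(s['tcp_pos'],psi(s),s['ft_force'],s['ft_torque'],s['joint_efforts'][5],s['finger_force'])"
```

```text
[ 0.53113116 -0.15392297  0.0802028 ] -53.111258440416556 [-4.22991197  4.14265624  4.23585913] [0.64088004 0.8922847  0.44032372] 0.7535265013575554 30.145971989259124
```

Emit:
{"method": "play_rows", "body": {
  "steps": [
    {"travel":[0,0,0],"yaw":-0.4,"hand":-1},
    {"travel":[0,0,0],"yaw":-0.4,"hand":-1},
    {"travel":[0,0,0],"yaw":0,"hand":-1}
  ]
}}

```text
time: 13.15
tcp_pos: [0.5311, -0.1539, 0.0802]
tcp_rot: [0.961, 0.276, -0.0, -0.001]
ft_force: [-4.4, 3.5, 4.7]
gripper_width: 0.0218
finger_force: 30.0
```

```bash
python3 -c "
from h import *
s=env.state(); print(s['tcp_pos'],psi(s),s['ft_force'],s['ft_torque'],s['joint_efforts'][5],s['gripper_width'])
im,d,m=cap('wrist')
hsv=cv2.cvtColor(im,cv2.COLOR_RGB2HSV); k=cv2.inRange(hsv,(15,120,60),(35,255,255))[235:295,245:315]
c=max(cv2.findContours(k,0,2)[0],key=cv2.contourArea); print(cv2.minAreaRect(c))
r=cv2.inRange(hsv,(0,150,60),(6,255,255)); c=sorted(cv2.findContours(r,0,2)[0],key=cv2.contourArea)[-3:]
for x in c:
  q=cv2.minAreaRect(x); P=bydepth(m,x.reshape(-1,2),d); st=(P[:,:2]-[.5311,-.1537])@[np.cos(np.radians(-10.4)),np.sin(np.radians(-10.4))]; print(q,np.percentile(st,[2,10,50,90,98]),np.percentile(P[:,2],[5,50,95]))"
```

```text
[ 0.53114071 -0.15391737  0.08021352] -57.9752571519568 [-4.37798423  3.53872786  4.7458453 ] [0.6342839  0.89001446 0.14896878] 0.4391785338521004 0.02179816019052495
((33.499996185302734, 29.499996185302734), (48.99999237060547, 52.99999237060547), -0.0)
((374.9501647949219, 136.96893310546875), (152.81805419921875, 53.33024215698242), 44.48383712768555) [0.070861   0.07131566 0.08028794 0.08395887 0.08476541] [0.02812963 0.06886    0.10214147]
```

Emit:
{"method": "play_rows", "body": {
  "steps": [
    {"travel":[0,0,0],"yaw":-0.5,"hand":-1},
    {"travel":[0,0,0],"yaw":-0.5,"hand":-1},
    {"travel":[0,0,0],"yaw":-0.5,"hand":-1}
  ]
}}

```text
time: 13.5
tcp_pos: [0.5312, -0.1539, 0.0802]
tcp_rot: [0.98, 0.199, -0.0, -0.001]
ft_force: [-3.8, 3.6, 4.0]
gripper_width: 0.0222
finger_force: 30.0
```

```bash
python3 -c "
from h import *
for i in range(4):
  s=env.state(); print(s['time'],psi(s),s['ft_force'].round(1),s['ft_torque'].round(2),s['joint_efforts'][5],s['gripper_width']); im,d,m=cap('wrist')
save('w4.png',im[80:300,200:480])"
```

```text
13.5 -67.02684969818503 [-3.8  3.6  4. ] [0.69 0.83 0.25] -0.49086419865489006 0.022239579257667227
13.55 -67.19570071756492 [-3.3  3.4  4.3] [0.62 0.87 0.08] -0.10212120367214084 0.02168336238803334
13.6 -67.0088850662646 [-3.1  3.5  4.2] [ 0.67  0.85 -0.03] 0.3977544978260994 0.02197075389745496
13.65 -66.96106874605903 [-4.8  4.   3.4] [ 0.65  0.88 -0.08] 0.05550463451072574 0.021691694384813855
```

View pics/w4.png

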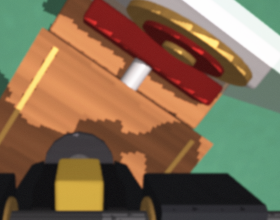

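```bash
python3 -c "
from h import *
im,d,m=cap('wrist'); hsv=cv2.cvtColor(im,cv2.COLOR_RGB2HSV)
k=cv2.inRange(hsv,(15,120,60),(35,255,255)); k[:230]=0;k[300:]=0;k[:,:240]=0;k[:,320:]=0
ys,xs=np.nonzero(k); P=bydepth(m,np.c_[xs,ys],d); print(np.histogram(P[:,2],np.arange(.06,.11,.004)))
t=P[abs(P[:,2]-.098)<.003]; print(len(t),cv2.minAreaRect((t[:,:2]*1000).astype(np.float32)),psi(env.state()))
u=(P[:,2]>.094); 
for y in np.unique(ys[u])[::4]: x=xs[u&(ys==y)]; print(y,x.min(),x.max())
r=cv2.inRange(hsv,(0,150,60),(6,255,255)); ys,xs=np.nonzero(r); P=bydepth(m,np.c_[xs,ys],d); a=np.radians(-10.4); q=(P[:,:2]-[.5311,-.1537])@np.array([[np.cos(a),-np.sin(a)],[np.sin(a),np.cos(a)]]); j=abs(P[:,2]-.047)<.0015; print('jaw top',np.percentile(q[j,0],[1,5,50,95,99]),np.percentile(q[j,1],[2,98]),j.sum())
z=np.load('w2.npz'); im,d=z['im'],z['d']; m['extrinsics']=z['T']; hsv=cv2.cvtColor(im,cv2.COLOR_RGB2HSV)
r=cv2.inRange(hsv,(0,150,60),(6,255,255)); ys,xs=np.nonzero(r); P=bydepth(m,np.c_[xs,ys],d);q=(P[:,:2]-[.5311,-.1537])@np.array([[np.cos(a),-np.sin(a)],[np.sin(a),np.cos(a)]]); j=abs(P[:,2]-.047)<.0015; print('before',np.percentile(q[j,0],[1,5,50,95,99]),j.sum())
"
```

```text
(array([   0,    0,   84,  124,  128,  141,  149,  173,  315, 1345,    0,
          0]), array([0.06 , 0.064, 0.068, 0.072, 0.076, 0.08 , 0.084, 0.088, 0.092,
       0.096, 0.1  , 0.104, 0.108]))
1472 ((534.79150390625, -152.45578002929688), (15.28158950805664, 21.68668556213379), 23.32350730895996) -66.94462733400762
240 265 265
252 264 264
259 258 300
263 255 302
267 255 302
271 255 302
275 255 302
279 255 302
283 255 302
287 255 302
291 258 300
jaw top [0.07167846 0.07229181 0.07788005 0.08361623 0.0844472 ] [-0.0419017   0.04293041] 3467
before [0.06432893 0.06497804 0.07059305 0.07622976 0.07686121] 1134
```

Emit:
{"method": "play_rows", "body": {
  "steps": [
    {"travel":[0,0,0],"yaw":-0.5,"hand":-1},
    {"travel":[0,0,0],"yaw":-0.5,"hand":-1},
    {"travel":[0,0,0],"yaw":-0.5,"hand":-1},
    {"travel":[0,0,0],"yaw":-0.5,"hand":-1}
  ]
}}

```text
time: 14.15
tcp_pos: [0.5315, -0.1541, 0.0802]
tcp_rot: [0.995, 0.095, -0.0, -0.0]
ft_force: [-1.3, 1.8, 1.6]
gripper_width: 0.022
finger_force: 30.0
```

```bash
cat > jaw.py <<'E'
from h import *
s=env.state(); print(psi(s),s['ft_force'].round(1),s['ft_torque'].round(2),s['joint_efforts'][5],s['gripper_width'])
im,d,m=cap('wrist'); hsv=cv2.cvtColor(im,cv2.COLOR_RGB2HSV); a=np.radians(-10.4)
r=cv2.inRange(hsv,(0,150,60),(6,255,255)); ys,xs=np.nonzero(r); P=bydepth(m,np.c_[xs,ys],d); q=(P[:,:2]-[.5311,-.1537])@np.array([[np.cos(a),-np.sin(a)],[np.sin(a),np.cos(a)]]); j=abs(P[:,2]-.047)<.0015; print('jaw top',np.percentile(q[j,0],[1,5,50,95,99]),j.sum())
k=cv2.inRange(hsv,(15,120,60),(35,255,255)); k[:230]=0;k[300:]=0;k[:,:240]=0;k[:,320:]=0
ys,xs=np.nonzero(k); P=bydepth(m,np.c_[xs,ys],d); t=P[abs(P[:,2]-.098)<.003]
if len(t): print(len(t),cv2.minAreaRect((t[:,:2]*1000).astype(np.float32)))
E
python3 jaw.py
```

```text
-79.04869839003418 [-1.3  1.8  1.6] [0.43 0.45 0.05] -0.6535527482628822 0.021997090555663297
jaw top [0.07178836 0.0723592  0.0776111  0.08336723 0.08437707] 3348
1462 ((535.1705322265625, -153.27647399902344), (15.800237655639648, 21.736976623535156), 11.218729972839355)
```

The jaw reading doesn't change with further turning. Its travel of about 7.3 mm, plus the 0.45 rad of play, matches the torque peak at 178°, so it is at the stop. I'll let go and rise.

Emit:
{"method": "play_rows", "body": {
  "steps": [
    {"travel":[0,0,0],"yaw":0,"hand":0.1},
    {"travel":[0,0,0],"yaw":0,"hand":0.1},
    {"travel":[0,0,0],"yaw":0,"hand":0.1},
    {"travel":[0,0,0],"yaw":0,"hand":0.1},
    {"travel":[0,0,0.4],"yaw":0,"hand":0.1},
    {"travel":[0,0,0.8],"yaw":0,"hand":0.1},
    {"travel":[0,0,1],"yaw":0,"hand":0.1},
    {"travel":[0,0,1],"yaw":0,"hand":0.1},
    {"travel":[0,0,1],"yaw":0,"hand":0.1},
    {"travel":[0,0,1],"yaw":0,"hand":0.1},
    {"travel":[0,0,0],"yaw":0,"hand":0.1},
    {"travel":[0,0,0],"yaw":0,"hand":0.1}
  ]
}}

```text
time: 15.4
tcp_pos: [0.5314, -0.1544, 0.2101]
tcp_rot: [0.995, 0.096, 0.0, 0.0]
ft_force: [-0.6, -0.8, -0.2]
gripper_width: 0.0485
finger_force: 0.0
```

```bash
python3 jaw.py
python3 - <<'E'
from h import *
im,d,m=cap("wrist"); save("w5.png",im)
hsv=cv2.cvtColor(im,cv2.COLOR_RGB2HSV); k=cv2.inRange(hsv,(20,130,60),(35,255,255))
ys,xs=np.nonzero(k); P=bydepth(m,np.c_[xs,ys],d); w=(np.hypot(P[:,0]-.531,P[:,1]+.154)<.03)&(P[:,2]>.085); t=P[w]; print("head top",np.median(t,0),np.percentile(t[:,2],[90,98]),cv2.minAreaRect((t[:,:2]*1000).astype(np.float32)))
E
```

```text
-78.98035231945191 [-0.6 -0.8 -0.2] [-0.05  0.17  0.01] -0.0011770049604820088 0.04853698299652815
jaw top [0.07216634 0.07273598 0.07742034 0.08318415 0.08423984] 944
head top [ 0.53378045 -0.15365333  0.09705735] [0.09813567 0.09899433] ((535.64697265625, -153.16873168945312), (28.3056697845459, 36.60000228881836), 8.779377937316895)
```

View pics/w5.png

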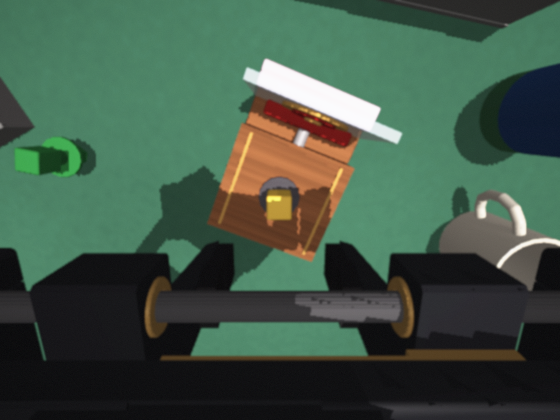

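The key stands home and upright at (279,200), with its head top at 0.098. The jaw's travel margin is only known to about 0.4 mm, and time is plentiful, so I'll do one more hold to confirm the stop by torque.

Emit:
{"method": "play_rows", "body": {
  "steps": [
    {"travel":[0,0,-1],"yaw":0,"hand":0.1},
    {"travel":[0,0,-1],"yaw":0,"hand":0.1},
    {"travel":[0,0,-1],"yaw":0,"hand":0.1},
    {"travel":[0,0,-1],"yaw":0,"hand":0.1},
    {"travel":[0,0,-0.8],"yaw":0,"hand":0.1},
    {"travel":[0,0,-0.36],"yaw":0,"hand":0.1},
    {"travel":[0,0,0],"yaw":0,"hand":-1},
    {"travel":[0,0,0],"yaw":0,"hand":-1},
    {"travel":[0,0,0],"yaw":0,"hand":-1},
    {"travel":[0,0,0],"yaw":0,"hand":-1},
    {"travel":[0,0,0],"yaw":0,"hand":-1},
    {"travel":[0,0,0],"yaw":-0.5,"hand":-1},
    {"travel":[0,0,0],"yaw":-0.5,"hand":-1},
    {"travel":[0,0,0],"yaw":-0.5,"hand":-1}
  ]
}}

```text
time: 16.9
tcp_pos: [0.5322, -0.1546, 0.0818]
tcp_rot: [1.0, 0.017, 0.001, 0.001]
ft_force: [1.2, 1.7, 3.8]
gripper_width: 0.0218
finger_force: 30.0
```

```bash
python3 jaw.py
```

```text
-88.10115634621454 [1.2 1.7 3.8] [ 0.27 -0.1   0.09] -0.6052804738283157 0.021750284231571305
jaw top [0.07185206 0.07237184 0.07742881 0.08325281 0.08437481] 3193
1504 ((535.4815673828125, -154.7472381591797), (16.223493576049805, 22.429441452026367), 0.04780680313706398)
```

Still free play, as expected after the key slipped past a corner at the stop. I'll go on in small steps until torque rises.

Emit:
{"method": "play_rows", "body": {
  "steps": [
    {"travel":[0,0,0],"yaw":-0.5,"hand":-1},
    {"travel":[0,0,0],"yaw":-0.5,"hand":-1},
    {"travel":[0,0,0],"yaw":-0.5,"hand":-1}
  ]
}}

```text
time: 17.25
tcp_pos: [0.5319, -0.1543, 0.0818]
tcp_rot: [0.998, -0.061, 0.001, 0.0]
ft_force: [-0.6, 3.5, 6.6]
gripper_width: 0.0216
finger_force: 30.0
```

```bash
python3 jaw.py
```

```text
-97.02507227741609 [-0.6  3.5  6.6] [0.5  0.32 0.15] -0.5425511486828327 0.021568636665057168
jaw top [0.07183586 0.07242212 0.0773986  0.08317908 0.08435803] 3151
1510 ((534.8914794921875, -154.8556365966797), (22.36736297607422, 16.538745880126953), 82.2945327758789)
```

Emit:
{"method": "play_rows", "body": {
  "steps": [
    {"travel":[0,0,0],"yaw":-0.5,"hand":-1},
    {"travel":[0,0,0],"yaw":-0.5,"hand":-1}
  ]
}}

```text
time: 17.5
tcp_pos: [0.5316, -0.1543, 0.0818]
tcp_rot: [0.994, -0.113, 0.0, 0.0]
ft_force: [-1.3, 2.6, 8.1]
gripper_width: 0.022
finger_force: 30.0
```

```bash
python3 jaw.py
```

```text
-103.00676496742429 [-1.3  2.6  8.1] [0.41 0.59 0.27] -0.4765854589641094 0.02202046042199668
jaw top [0.07178416 0.07240049 0.0773716  0.08315151 0.08437106] 3151
1514 ((534.9271850585938, -154.95970153808594), (22.60103988647461, 16.156227111816406), 77.19709014892578)
```

Emit:
{"method": "play_rows", "body": {
  "steps": [
    {"travel":[0,0,0],"yaw":-0.5,"hand":-1},
    {"travel":[0,0,0],"yaw":-0.4,"hand":-1}
  ]
}}

```text
time: 17.75
tcp_pos: [0.5315, -0.1543, 0.0818]
tcp_rot: [0.987, -0.16, 0.0, 0.0]
ft_force: [-1.7, 3.1, 7.8]
gripper_width: 0.0218
finger_force: 30.1
```

```bash
python3 jaw.py
```

```text
-108.3680675349488 [-1.7  3.1  7.8] [0.34 0.66 0.46] 0.0116605160292238 0.021828367861775028
jaw top [0.07181588 0.07233427 0.07747153 0.08325449 0.08439767] 3192
1508 ((534.4291381835938, -155.25234985351562), (22.285503387451172, 16.281524658203125), 72.74954223632812)
```

Emit:
{"method": "play_rows", "body": {
  "steps": [
    {"travel":[0,0,0],"yaw":-0.4,"hand":-1}
  ]
}}

```text
time: 17.9
tcp_pos: [0.5315, -0.1544, 0.0818]
tcp_rot: [0.984, -0.18, 0.0, 0.0]
ft_force: [-2.5, 2.4, 7.2]
gripper_width: 0.0216
finger_force: 30.2
```

```bash
python3 jaw.py
```

```text
-110.688200683682 [-2.5  2.4  7.2] [0.36 0.7  0.54] -0.23287652526050806 0.021617879955348786
jaw top [0.07184723 0.07238254 0.07746894 0.08329293 0.08433394] 3227
1499 ((534.5917358398438, -155.46986389160156), (22.297473907470703, 16.110355377197266), 70.10591888427734)
```

Torque reaches 0.54 N m exactly 60° after the first peak and the jaw doesn't move, which confirms the hard stop. I'll unwind slightly, release, rise and check.

Emit:
{"method": "play_rows", "body": {
  "steps": [
    {"travel":[0,0,0],"yaw":0.6,"hand":-1},
    {"travel":[0,0,0],"yaw":0.4,"hand":-1},
    {"travel":[0,0,0],"yaw":0,"hand":0.1},
    {"travel":[0,0,0],"yaw":0,"hand":0.1},
    {"travel":[0,0,0],"yaw":0,"hand":0.1},
    {"travel":[0,0,0],"yaw":0,"hand":0.1},
    {"travel":[0,0,0.4],"yaw":0,"hand":0.1},
    {"travel":[0,0,0.8],"yaw":0,"hand":0.1},
    {"travel":[0,0,1],"yaw":0,"hand":0.1},
    {"travel":[0,0,1],"yaw":0,"hand":0.1},
    {"travel":[0,0,1],"yaw":0,"hand":0.1},
    {"travel":[0,0,1],"yaw":0,"hand":0.1},
    {"travel":[0,0,0],"yaw":0,"hand":0.1},
    {"travel":[0,0,0],"yaw":0,"hand":0.1}
  ]
}}

```text
time: 19.35
tcp_pos: [0.5314, -0.1544, 0.2111]
tcp_rot: [0.992, -0.129, 0.0, 0.0]
ft_force: [-0.8, -0.4, 0.3]
gripper_width: 0.0482
finger_force: 0.0
```

```bash
python3 jaw.py
python3 - <<'E'
from h import *
im,d,m=cap("wrist")
hsv=cv2.cvtColor(im,cv2.COLOR_RGB2HSV); k=cv2.inRange(hsv,(20,130,60),(35,255,255))
ys,xs=np.nonzero(k); P=bydepth(m,np.c_[xs,ys],d); w=(np.hypot(P[:,0]-.531,P[:,1]+.154)<.02)&(P[:,2]>.094); t=P[w]; print(len(t),"head top",np.median(t,0),np.percentile(t[:,2],[50,90,98]),cv2.minAreaRect((t[:,:2]*1000).astype(np.float32)))
E
```

```text
-104.78884914202189 [-0.8 -0.4  0.3] [-0.03  0.17  0.01] 0.0007599167111038696 0.048238625344401355
jaw top [0.07199341 0.07257216 0.07733047 0.08288917 0.08414793] 927
512 head top [ 0.53136488 -0.15309318  0.0971655 ] [0.0971655  0.09807151 0.09862002] ((535.2778930664062, -154.77020263671875), (21.93501091003418, 28.113325119018555), 74.53135681152344)
```

The head top is at 0.098, so the key is home and upright, and the jaw hasn't moved. Handing in.

```bash
python3 -c "
from rig import env
print(env.close_job())"
```

```text
the job is handed in; nothing more can be done
None
```

I handed the job in at about 19 s of the 64 s: the jaw is tight at its hard stop (0.54 N m with no further jaw movement), and the key stands released, upright and fully home; I got no verdict back and did not check the loose items in a picture at the end.

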